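Turn a circuit board over against a stop fence

TASK

The small circuit board on the blue mat is lying with its components down. With the fingertips, push it along the mat against the sloping steel fence until it tips up and leans there, then reach behind the fence and push the board's upper edge back so that it turns over and comes to lie flat on the mat in front of the fence, components up. The board is only pushed, never lifted off or carried, and the spool, the jar and the screwdriver stay where they are.

Things in the scene. Friction and masses are not known exactly. Their poses are not given: they have to be found in the camera images.
- mat: fixed flat blue bench mat, 340 (x) by 420 (y) by 3 mm thick; its top is 3 mm above the bench. Origin: centre of its underside; x points away from the robot's side of the mat towards the fence, z up.
- fence: fixed steel stop on the mat, 160 mm wide along its y. Its front (-x side) is a plain bent sheet: from the mat at x = -28 mm it slopes up at 40 degrees to x = -14 mm, 12 mm above the mat, then at 60 degrees to the free top edge at x = 0, 36 mm above the mat. Origin: on the mat's top, straight below the top edge, mid-width; x points from front to behind, z up.
- fence_top (a point): middle of the fence's straight free top edge, 36 mm above the mat. Behind it (+x of the fence) there is only a 3 mm high foot flange, as far as 22 mm behind, so fingertips can come down there.
- board: loose circuit board, 70 (x) by 90 (y) by 9.5 mm thick, about 120 g. z = 0 to 3 mm: flat cans and chips, 3 mm in from the outline; 3 to 5.5 mm: green board, the full outline; 5.5 to 9.5 mm: plain aluminium back plate, 62 by 82 mm. Origin: centre of the component face; z points out through the plate: up at the start (components down), down at the end.
- board_mid (a point): centre of the board, half-way through its thickness (axes as board). At the start a long edge faces the fence within about 20 degrees. Pushed from the opposite long edge, low down, the edge at the fence climbs the slope until the board leans on it at 50 to 60 degrees, its upper edge some 20 mm above the fence's top edge, and stays there when let go.
- board_edge_a (a point): middle of the board's long edge at its x = +35 mm, half-way through the thickness. The leaning board can slip down on the mat if it is pushed back well below its upper edge: it goes over when pushed from behind close under the upper edge, following that edge up and back past upright.
- board_edge_b (a point): middle of the board's long edge at its x = -35 mm
- board_edge_c (a point): middle of the board's short edge at its y = +45 mm
- board_edge_d (a point): middle of the board's short edge at its y = -45 mm
- spool: grey plastic spool, 52 mm across, 40 mm high, standing on the mat's +y side. Not to be moved. Origin: centre of its underside
- jar: amber jar with black cap, 40 mm across, 55 mm high, standing on the mat's +y side. Not to be moved. Origin: centre of its underside
- screwdriver: screwdriver with black handle, 170 mm long, lying on the mat's -y side roughly along the mat's x. Not to be moved
There are look-alikes about, which are no part of the job. There is more than one size of the board; the job needs the middle-sized. Of the things that look like the fence, the larger one is meant.

How it is judged:
On the way:
1. the board is tipped up at the fence, 35 to 85 degrees from lying flat (angle between board's own z axis and vertical between 0.61 and 1.48 rad and x of board_mid in the frame of fence between -0.06 and 0.01 m and y of board_mid in the frame of fence between -0.1 and 0.1 m), for 0.2 s.
At the end, for the whole second after the job is handed in: The board lies still and flat (within 8 degrees), components up, its centre on the mat in front of the fence, no higher than 18 mm above the bench; it was first tipped up against the fence (angle between board's own z axis and vertical above 3 rad and height (world z) of board_mid below 0.018 m and x of board_mid in the frame of fence below -0.02 m and x of board_mid in the frame of mat above -0.17 m and y of board_mid in the frame of mat between -0.21 and 0.21 m and linear speed of board below 0.02 m/s); the robot touches nothing.
It fails at once if the board is lifted: all four of its edges are more than 30 mm above the bench (height (world z) of each of board_edge_a, board_edge_b, board_edge_c, board_edge_d above 0.03 m).
It fails at once if the spool is moved more than 20 mm or knocked over (distance of spool from where it was at the start of the episode above 0.02 m or angle between spool's own z axis and vertical above 0.5 rad).
It fails at once if the jar is moved more than 20 mm or knocked over (distance of jar from where it was at the start of the episode above 0.02 m or angle between jar's own z axis and vertical above 0.5 rad).
It fails at once if the screwdriver is moved more than 20 mm (distance of screwdriver from where it was at the start of the episode above 0.02 m).
It also fails if it takes over 51 s, if anything falls off the work surface, if the arm or the gripper's body presses on something with over 40 N, if the wrist force passes 120 N, or if a joint passes its speed limit or range.

ROBOT

A 6-joint arm with a two-finger parallel gripper is mounted at the origin on the work surface. World frame = base frame: x ahead of the robot, y to its left, z up, the work surface at z = 0. Lengths are in m, angles in rad, forces in N, time in s.
With the tool pointing down it reaches from about 0.3 to 0.85 m from the base axis. Payload 5.4 kg.
Tool frame: the origin (TCP) lies midway between the tips of the shut fingers; the grasp point (between the pads) lies 19 mm behind it; z points along the fingers, y is the line along which they close (so a half turn about z gives the same grasp; the last joint's range is limited). The gripper opens to 85 mm and grips with 20 to 120 N. Pads are 22 mm wide; open, the fingers measure 114 mm over their backs; the gripper's body (76 mm by 85 mm) begins 54 mm behind the grasp point. The pads swing forward as they close: fully open they stand 13 mm farther back than shut.
Start: joints at [-1.456, 0.158, 1.597, -0, 1.386, -0.21], TCP at [0.183, -0.545, 0.196] pointing down, gripper open.
Joint ranges: [-2.91, 2.91], [-0.94, 2.29], [0.18, 2.7], [-1.29, 4.43], [0.17, 2.64], [-3, 3]. Speed limits (rad/s): [2.57, 2.57, 3.14, 3.14, 3.14, 3.14].

INTERFACE

Orientations are given as a 3x3 rotation matrix whose columns are the frame's x, y, z axes.
In Python, from workcell import arm, readout, imaging gives the robot as it stands. Calls block until the motion is done:
- arm.reach(position, orientation): joint-space move of the TCP to a pose.
- arm.line_to(position, orientation=None, vel=0.15, max_force=None): straight line of the TCP; orientation=None keeps the orientation; vel is the mean speed in m/s. With max_force (N) it stops when the force on the tool has changed by that much, and returns True; else False.
- arm.move_joints(angles): joint-space move.
- arm.let_go() and arm.gripper_close(grip_force=None): open the fingers fully, or close them until they stop; grip_force is the grip in N (None keeps the last).
- arm.wait(seconds).
- arm.ik(position, orientation): joint angles nearest the present ones, or None.
- readout.read_state(): the state.
- imaging.get_image(name): name is "scene" or "top" or "wrist"; returns the picture (400x640x3 uint8, red, green, blue); there is no depth.
- imaging.camera_model(name): a dict with "fx", "fy", "cx", "cy" (pixels), "camera_from_world" (4x4, takes a point from world to camera coordinates); the wrist camera has in their place "mount" (4x4, takes a point from camera to tool coordinates, whose origin is the TCP and whose axes are the flange's). Camera axes: x right, y up, looking along -z (the intrinsics and any distortion apply to the point x, -y, -z); pixel columns grow to the right and rows downward; lengths in m; the calibration is good to about 2 mm. A picture is of the moment at which its call begins: read the wrist's pose just before it. camera_model takes no time and is no camera call.
A pose or a line that the arm cannot do raises arm.IKError and nothing moves.
- arm.close_job(): hands the job in; it is judged then, once.
The state is a dict: "time_s": time; "joints": joint angles; "dq": joint speeds; "joint_torque": joint torques, N m; "position": TCP position; "ee_rot": TCP orientation; "ft_force": force on the tool from outside, world axes, zero at the start; "moment": the same for the moment, N m; "finger_gap": finger opening in m; "grasp_force": force on a finger pad.
Only numpy, scipy, OpenCV 4.12 (cv2) and the standard library are available. Lean on these libraries where they do the work, as an engineer would, in place of code of your own. Each camera call takes 0.05 s, during which the arm holds its last target. There are 200 camera calls.

## Working session

There is one attempt and no reset: what is moved stays moved. The work goes in short steps, each a Python script; the robot and the scene stay as the last script left them, time stands still between calls to the robot, and variables do not carry over. Pictures are saved under pics/ and viewed, at most 10 in all, crops included, and the job is handed in when it is done.

```bash
mkdir -p pics; ls; python3 - <<'E'
from workcell import arm, readout, imaging
import cv2
for n in("scene","top"):
    im=imaging.get_image(n); cv2.imwrite(f"pics/{n}0.png",im[:,:,::-1]); m=imaging.camera_model(n); print(n,m)
print(imaging.camera_model("wrist")); print(readout.read_state())
E
```

```text
pics
scene {'fx': 367.4996426709653, 'fy': 367.4996426709653, 'cx': 313.4640059186214, 'cy': 200.77571515691463, 'camera_from_world': array([[ 0.896973  ,  0.44169609, -0.01854718, -0.60669073],
       [-0.25123615,  0.54381963,  0.80071256,  0.0761312 ],
       [ 0.36375792, -0.71355783,  0.59876156, -1.01808266],
       [ 0.        ,  0.        ,  0.        ,  1.        ]])}
top {'fx': 398.25562457035943, 'fy': 398.25562457035943, 'cx': 316.80491114382664, 'cy': 193.93702948955652, 'camera_from_world': array([[-3.26528399e-02, -9.99466651e-01, -4.53439321e-04,
         9.41322000e-02],
       [ 9.77163227e-01, -3.20194832e-02,  2.10063753e-01,
        -6.48532616e-01],
       [-2.09966235e-01,  6.41609387e-03,  9.77687585e-01,
        -1.03178459e+00],
       [ 0.00000000e+00,  0.00000000e+00,  0.00000000e+00,
         1.00000000e+00]])}
{'fx': 332.35633026984664, 'fy': 332.35633026984664, 'cx': 317.8059372794922, 'cy': 202.1047798283126, 'mount': array([[-9.63739743e-05,  9.45867929e-01,  3.24551769e-01,
         8.37146711e-02],
       [ 9.99999993e-01,  1.14029675e-04, -3.538122
[... 307 characters left out ...]
        1.38619994e+00, -2.10101029e-01]), 'dq': array([ 0.00035666, -0.00182531, -0.00279129,  0.00023557,  0.00052705,
        0.00051513]), 'joint_torque': array([-1.74090219e-04, -3.96990573e+01, -3.32337642e+01, -1.91791846e-04,
        4.15755407e-03,  1.10777670e-06]), 'position': array([ 0.18340043, -0.54434495,  0.19481714]), 'ee_rot': array([[ 9.47717558e-01,  3.19110318e-01, -1.90388955e-04],
       [ 3.19110175e-01, -9.47716130e-01,  1.68336765e-03],
       [ 3.56745301e-04, -1.65611213e-03, -9.99998565e-01]]), 'ft_force': array([-0.40567452,  0.45168252, -0.33651771]), 'moment': array([-0.04931096,  0.00086499, -0.04791383]), 'grasp_force': 0.0, 'finger_gap': 0.0855544706680928}
```

View pics/scene0.png

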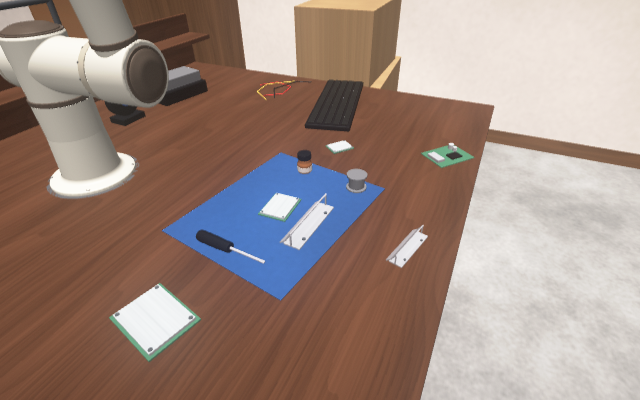

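View pics/top0.png

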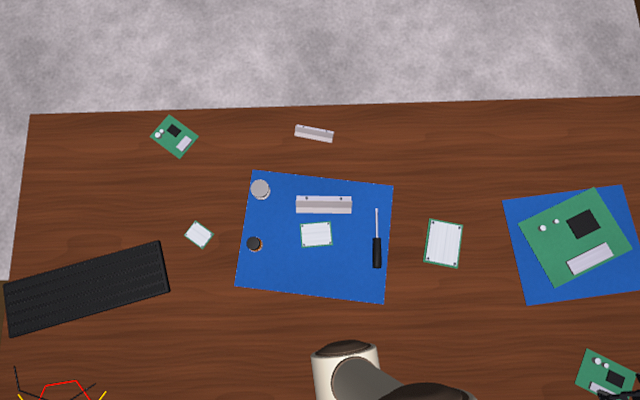

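The top view shows these candidates. Boards:
- (316,234): plate-up, on the mat
- (199,235): small, off the mat
- (443,243): large, off the mat
- (174,136), (570,237) and (605,372): green, components-up boards

Fences:
- (323,204): on the mat
- (314,133): smaller, off the mat

I choose the board at (316,234) and the fence at (323,204). The spool is at (260,189), the jar at (254,243) and the screwdriver at (377,238).

```bash
cat > h.py <<'E'
from workcell import arm, readout, imaging
import numpy as np, cv2
def cam(n):
    m=imaging.camera_model(n); 
    if n=="wrist":
        s=readout.read_state(); T=np.eye(4); T[:3,:3]=s["ee_rot"]; T[:3,3]=s["position"]; m["wfc"]=T@m["mount"]
    else: m["wfc"]=np.linalg.inv(m["camera_from_world"])
    return m
def ray(m,uv,z):
    uv=np.atleast_2d(uv).astype(float)
    d=np.c_[(uv[:,0]-m["cx"])/m["fx"],-(uv[:,1]-m["cy"])/m["fy"],-np.ones(len(uv))]@m["wfc"][:3,:3].T
    o=m["wfc"][:3,3]; return o+d*((z-o[2])/d[:,2])[:,None]
def proj(m,P):
    p=(np.linalg.inv(m["wfc"])@np.r_[P,1])[:3]; return m["cx"]+m["fx"]*p[0]/-p[2], m["cy"]-m["fy"]*p[1]/-p[2]
def shot(n,name):
    m=cam(n); im=imaging.get_image(n)[:,:,::-1].copy(); cv2.imwrite(f"pics/{name}.png",im); return m,im
def blue(im):
    h=cv2.cvtColor(im,cv2.COLOR_BGR2HSV); return cv2.inRange(h,(100,120,60),(125,255,255))
E
python3 - <<'E'
from h import *
m,im=shot("top","t1")
b=blue(im); 
cs=[c for c in cv2.findContours(b,cv2.RETR_EXTERNAL,cv2.CHAIN_APPROX_NONE)[0]]
c=max([c for c in cs if c[:,0,0].max()<450],key=cv2.contourArea)
R=cv2.minAreaRect(c); P=ray(m,cv2.boxPoints(R),.003); print("mat",P.round(3), np.linalg.norm(P-np.roll(P,1,0),axis=1))
hull=np.zeros_like(b); cv2.fillConvexPoly(hull,cv2.convexHull(c),255)
o=cv2.morphologyEx(hull&~b,cv2.MORPH_OPEN,np.ones((2,2)))
for k in cv2.findContours(o,cv2.RETR_EXTERNAL,cv2.CHAIN_APPROX_NONE)[0]:
    if cv2.contourArea(k)<60: continue
    R=cv2.minAreaRect(k); bx=cv2.boxPoints(R); Q=ray(m,bx,.0085)
    print(np.round(R[0]),Q.round(3)[:,:2].tolist(), np.linalg.norm(Q-np.roll(Q,1,0),axis=1)[:2].round(3))
cr=im[160:310,225:400]; cv2.imwrite("pics/t1c.png",cv2.resize(cr,None,fx=4,fy=4,interpolation=cv2.INTER_CUBIC))
E
```

```text
mat [[ 0.409  0.313  0.003]
 [ 0.75   0.277  0.003]
 [ 0.682 -0.163  0.003]
 [ 0.349 -0.1    0.003]] [0.41812762 0.34268759 0.44497307 0.33947854]
[256. 245.] [[0.542, 0.273], [0.541, 0.23], [0.501, 0.23], [0.503, 0.273]] [0.04  0.043]
[317. 235.] [[0.578, 0.124], [0.582, 0.033], [0.512, 0.03], [0.507, 0.12]] [0.071 0.091]
[378. 238.] [[0.614, -0.092], [0.614, -0.112], [0.446, -0.101], [0.446, -0.081]] [0.168 0.02 ]
[324. 205.] [[0.608, 0.132], [0.66, 0.13], [0.652, -0.031], [0.6, -0.027]] [0.16  0.052]
[261. 190.] [[0.684, 0.275], [0.722, 0.237], [0.677, 0.194], [0.64, 0.232]] [0.061 0.054]
```

View pics/t1c.png

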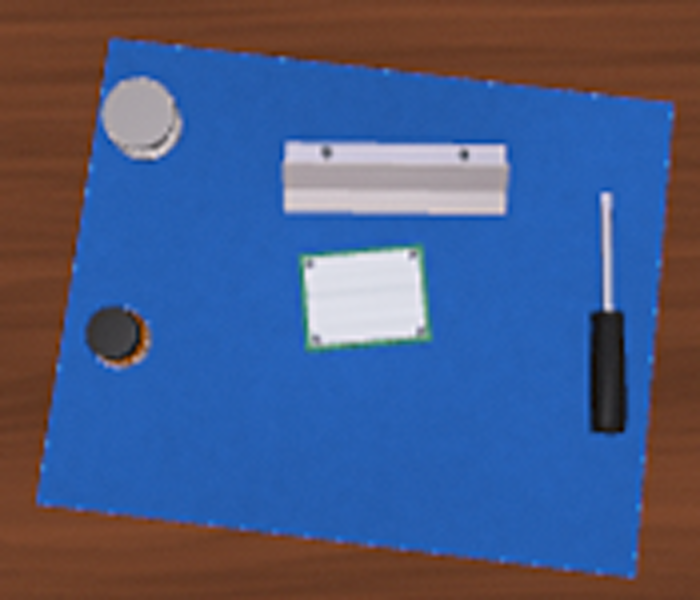

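The crop confirms the choice. The board measures 91x71 mm (middle size), and the fence is 160 mm wide, which makes it the larger one. Next I hover and refine with the wrist camera.

```bash
cat >> h.py <<'E'
def Rd(yaw,tilt=0):  # tool down, tool x along yaw; 
    c,s=np.cos(yaw),np.sin(yaw); return np.array([[c,s,0],[s,-c,0],[0,0,-1.]])
E
python3 - <<'E'
from h import *
arm.gripper_close(20)
arm.reach([0.50,0.07,0.20],Rd(0)); s=readout.read_state(); print(s["position"],s["joints"].round(2),s["time_s"])
m,im=shot("wrist","w1"); b=blue(im)
o=cv2.morphologyEx(~b,cv2.MORPH_OPEN,np.ones((3,3)))
for k in cv2.findContours(o,cv2.RETR_LIST,cv2.CHAIN_APPROX_NONE)[0]:
    if not 500<cv2.contourArea(k)<60000: continue
    R=cv2.minAreaRect(k); Q=ray(m,cv2.boxPoints(R),.0085); print(np.round(R[0]),Q.round(4)[:,:2].tolist(),np.linalg.norm(Q-np.roll(Q,1,0),axis=1)[:2].round(3))
E
```

```text
[0.50016484 0.06937171 0.19998457] [-0.1  -0.03  1.78 -0.    1.39  1.47] 3.375
[308. 122.] [[0.5807, 0.1266], [0.5856, 0.037], [0.5158, 0.0306], [0.5103, 0.126]] [0.07 0.09]
[468. 133.] [[0.4454, -0.0763], [0.6198, -0.0882], [0.6155, -0.1118], [0.4397, -0.1038]] [0.028 0.175]
[333.  34.] [[0.613, 0.1451], [0.6636, 0.1387], [0.6559, -0.0326], [0.6045, -0.0349]] [0.18  0.051]
```

View pics/w1.png

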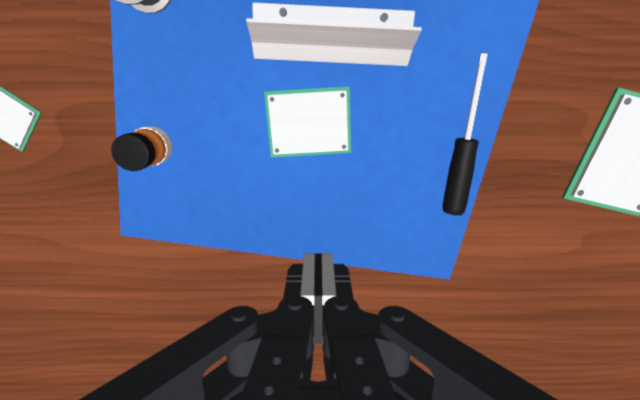

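The wrist view shows the board at (308,122). The fence's front foot line runs (254,58)-(409,66) and its top edge (248,18)-(420,28). I cast those onto their heights, then push.

```bash
python3 - <<'E'
from h import *
m=cam("wrist")
f=ray(m,[[254,58],[409,66]],.003); t=ray(m,[[247.5,18.5],[420.5,28]],.039)
print(f.round(4),t.round(4),np.linalg.norm(f[0]-f[1]),np.linalg.norm(t[0]-t[1]))
for q in (f,t): print(q.mean(0).round(4), np.degrees(np.arctan2(-(q[0]-q[1])[0],(q[0]-q[1])[1])))
mt=cam("top"); im=imaging.get_image("top")[:,:,::-1]
print([proj(mt,p) for p in list(f)+list(t)])
E
```

```text
[[ 0.6134  0.1358  0.003 ]
 [ 0.6055 -0.0258  0.003 ]] [[ 0.6435  0.1333  0.039 ]
 [ 0.6356 -0.0243  0.039 ]] 0.16177804943131485 0.1577479665921528
[0.6094 0.055  0.003 ] -2.7910030227156515
[0.6395 0.0545 0.039 ] -2.864119821964091
[(np.float64(295.59027244670716), np.float64(212.15162962551287)), (np.float64(351.29915769734987), np.float64(213.03067021596328)), (np.float64(295.59039481582676), np.float64(199.5334950544198)), (np.float64(351.30157124005655), np.float64(200.4756002228293))]
```

```bash
cat >> h.py <<'E'
FY=np.radians(-2.85); ex=np.array([np.cos(FY),np.sin(FY),0]); ey=np.array([-np.sin(FY),np.cos(FY),0]); FO=np.array([.638,.0545,0])
def F(x,y,z): return FO+ex*x+ey*y+[0,0,z]
def inF(p): d=np.asarray(p)-FO; return np.array([d@ex,d@ey,d[2]])
E
python3 - <<'E'
from h import *
near=np.array([.513,.0783,0]); by=np.radians(3.1); d=np.array([np.cos(by),np.sin(by),0])
p=near-.028*d
arm.reach(p+[0,0,.06],Rd(by)); arm.line_to(p+[0,0,.005],vel=.08)
print(inF(readout.read_state()["position"]))
arm.line_to(near-.012*d+[0,0,.005],vel=.05)
arm.line_to(F(-.105,.019,.005),Rd(FY),vel=.05,max_force=25)
for x in(-.075,-.055,-.046):
    h=arm.line_to(F(x,.019,.005),vel=.04,max_force=25); s=readout.read_state(); print(x,h,inF(s["position"]),s["ft_force"].round(1),s["time_s"])
shot("scene","s2"); _,im=shot("top","t2"); a=cv2.imread("pics/s2.png")[150:290,200:400]
cv2.imwrite("pics/c2.png",np.hstack([cv2.resize(a,(400,280)),cv2.resize(im[170:275,250:400],(400,280))]))
E
```

```text
[-0.15334373  0.01464505  0.00544513]
-0.075 False [-0.07531402  0.01905976  0.00481132] [ 0.6 -0.2 -0.4] 7.1083
-0.055 False [-0.05506747  0.01902926  0.00485536] [-0.1  0.7  0.8] 7.7583
-0.046 False [-0.04570288  0.01895952  0.00508218] [ 0.4 -0.1 -0.3] 8.1333
```

View pics/c2.png

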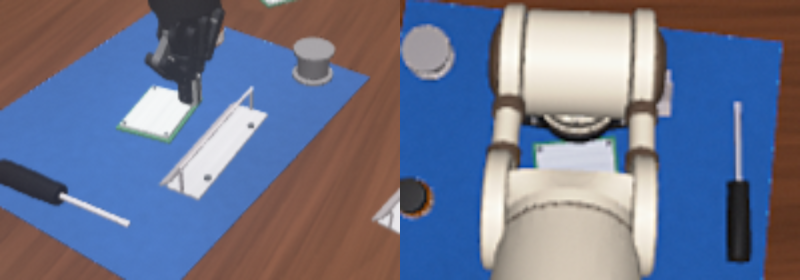

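The picture seems to show the board lying flat with the fingers at its fence side, around crop (190,95). Before moving again I compare this with projections.

```bash
python3 - <<'E'
from h import *
m=cam("scene"); s=readout.read_state(); print("tcp px",proj(m,s["position"]),s["finger_gap"],s["position"], s["ee_rot"].round(3).tolist())
for n in("scene0","s2"):
    im=cv2.imread(f"pics/{n}.png"); h=cv2.cvtColor(im,cv2.COLOR_BGR2HSV)
    w=cv2.inRange(im,(170,170,170),(255,255,255)); w[:180]=0;w[235:]=0;w[:,:245]=0;w[:,305:]=0
    k=max(cv2.findContours(w,cv2.RETR_EXTERNAL,cv2.CHAIN_APPROX_NONE)[0],key=cv2.contourArea)
    q=cv2.approxPolyDP(k,3,True)[:,0]; print(n,q.tolist(),[inF(p).round(3).tolist() for p in ray(m,q,.0125)])
im=cv2.imread("pics/s2.png")[165:265,215:365]; cv2.imwrite("pics/c3.png",cv2.resize(im,None,fx=5,fy=5,interpolation=cv2.INTER_CUBIC))
E
```

```text
tcp px (np.float64(295.6049420346854), np.float64(212.6993992777914)) 0.0002539291305076819 [0.59293376 0.07575286 0.00492949] [[0.999, -0.05, -0.0], [-0.05, -0.999, 0.0], [-0.0, -0.0, -1.0]]
scene0 [[276, 193], [260, 212], [283, 218], [298, 198]] [[-0.124, 0.055, 0.012], [-0.115, -0.025, 0.012], [-0.056, -0.019, 0.012], [-0.065, 0.062, 0.012]]
s2 [[276, 193], [260, 212], [283, 218], [294, 203], [288, 195]] [[-0.124, 0.055, 0.012], [-0.115, -0.025, 0.012], [-0.056, -0.019, 0.012], [-0.063, 0.041, 0.012], [-0.093, 0.062, 0.012]]
```

View pics/c3.png

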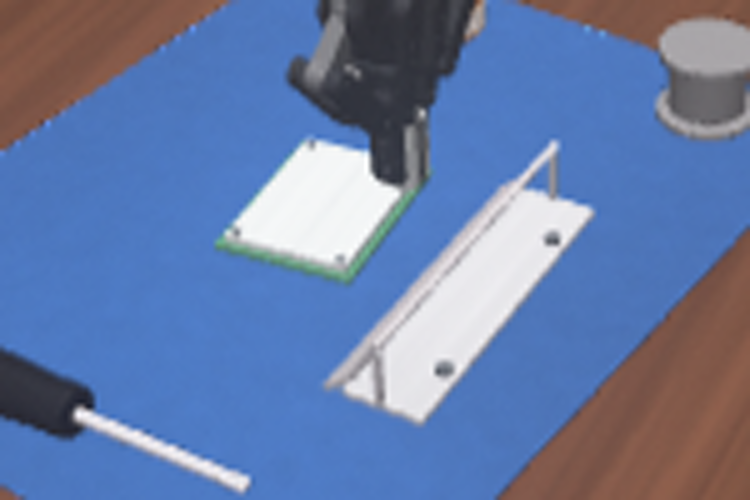

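The visible fingertip, at about (295,203), sits about 10 px above the projected TCP at (295.6,212.7). So the real tips are about 20 mm higher than the reported TCP and passed over the board. I'll go back behind the board and find the mat by touch.

```bash
python3 - <<'E'
from h import *
s=readout.read_state(); p=s["position"]
arm.line_to(p+[0,0,.03],vel=.15)
near=np.array([.513,.0783,0]); by=np.radians(3.1); d=np.array([np.cos(by),np.sin(by),0]); q=near-.032*d
arm.line_to(q+[0,0,.035],Rd(by),vel=.2)
h=arm.line_to(q+[0,0,.004],vel=.08,max_force=6)
if not h: h=arm.line_to(q+[0,0,-.03],vel=.02,max_force=5)
s=readout.read_state(); print(h,s["position"],s["ft_force"],s["time_s"])
m,im=shot("wrist","w3")
E
```

```text
False [ 0.48116569  0.07655133 -0.02987762] [ 0.11880285  0.05731496 -0.02746663] 11.6833
```

```bash
python3 - <<'E'
from h import *
m,im=shot("scene","s4"); print(proj(m,readout.read_state()["position"]))
a=im[150:270,190:340]; b=cv2.imread("pics/w3.png"); cv2.imwrite("pics/c4.png",np.hstack([cv2.resize(a,(400,320)),cv2.resize(b,(400,320))]))
E
```

```text
(np.float64(256.97403171385884), np.float64(211.63288880668037))
```

View pics/c4.png

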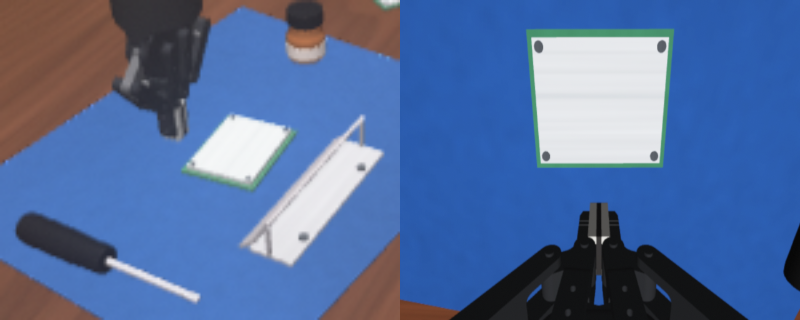

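The real tips appear to be about 37 mm short of the reported TCP. In the scene view the tip is at (254,201), against a projected (257,212). I keep descending until touch.

```bash
python3 - <<'E'
from h import *
p=readout.read_state()["position"]
h=arm.line_to([p[0],p[1],-.05],vel=.015,max_force=4)
s=readout.read_state(); print(h,s["position"],s["ft_force"],s["time_s"])
E
```

```text
True [ 0.48120589  0.07655343 -0.03254208] [-0.43704078 -0.02046421  4.30835843] 12.2583
```

Contact comes at TCP z = -0.0325, so tip z = TCP z + 0.0355. I add that correction and push.

```bash
cat >> h.py <<'E'
DZ=-.0355   # TCP z = tip z + DZ
E
python3 - <<'E'
from h import *
near=np.array([.513,.0783,0]); by=np.radians(3.1); d=np.array([np.cos(by),np.sin(by),0]); z=.005+DZ
p=readout.read_state()["position"]
arm.line_to([p[0],p[1],z],vel=.05)
arm.line_to(near-.012*d+[0,0,z],vel=.05)
arm.line_to(F(-.110,.019,z),Rd(FY),vel=.05,max_force=20)
for x in(-.085,-.065,-.055,-.048):
    h=arm.line_to(F(x,.019,z),vel=.05,max_force=20); s=readout.read_state(); print(x,h,inF(s["position"]).round(4),s["ft_force"].round(1),s["time_s"])
    if h: break
shot("scene","s5"); shot("wrist","w5"); a=cv2.imread("pics/s5.png")[150:270,200:350]; b=cv2.imread("pics/w5.png")
cv2.imwrite("pics/c5.png",np.hstack([cv2.resize(a,(400,320)),cv2.resize(b,(400,320))]))
E
```

```text
-0.085 False [-0.0848  0.0189 -0.0306] [-1.6  0.4 -1.2] 14.4167
-0.065 False [-0.0637  0.0189 -0.0299] [-0.7  0.2 -0.4] 14.9667
-0.055 False [-0.0544  0.0189 -0.0303] [ 0.1 -0.3  0.8] 15.3167
-0.048 False [-0.0475  0.019  -0.0305] [-0.2 -0.2  0.5] 15.6083
```

View pics/c5.png

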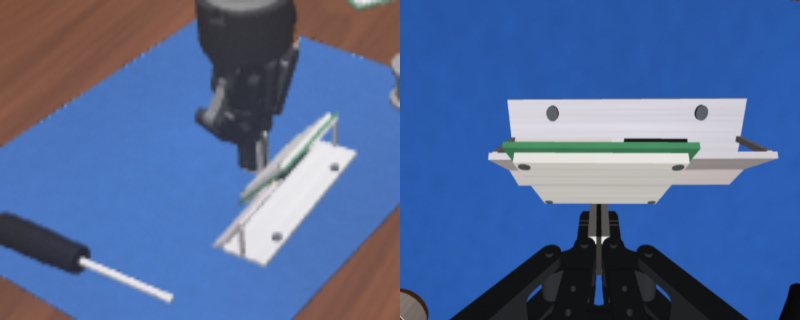

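The board now leans on the fence. The green upper edge is at wrist px about (165..477, 178), with the fingers at its foot. I push a little more, then measure the upper edge from its known 90 mm length.

```bash
cat >> h.py <<'E'
def green(im):
    h=cv2.cvtColor(im,cv2.COLOR_BGR2HSV); return cv2.inRange(h,(60,80,50),(85,255,200))
def top_edge(name):
    m,im=shot("wrist",name); g=green(im)
    k=max(cv2.findContours(g,cv2.RETR_EXTERNAL,cv2.CHAIN_APPROX_NONE)[0],key=cv2.contourArea)[:,0]
    l,r=k[k[:,0].argmin()],k[k[:,0].argmax()]; dep=m["fx"]*.09/np.linalg.norm(l-r)
    P=[]
    for q in(l,r): P.append((m["wfc"]@np.r_[(q[0]-m["cx"])/m["fx"]*dep,-(q[1]-m["cy"])/m["fy"]*dep,-dep,1])[:3])
    return l,r,P
E
python3 - <<'E'
from h import *
print([inF(p).round(4) for p in top_edge("w6")[2]])
h=arm.line_to(F(-.043,.019,.005+DZ),vel=.03,max_force=10); s=readout.read_state(); print(h,inF(s["position"]).round(4),s["ft_force"].round(1),s["time_s"])
l,r,P=top_edge("w7"); print(l,r,[inF(p).round(4) for p in P])
arm.line_to(F(-.065,.019,.006+DZ),vel=.08)
l,r,P=top_edge("w8"); print(l,r,[inF(p).round(4) for p in P])
E
```

```text
[array([0.011 , 0.0634, 0.0557]), array([ 0.0096, -0.0266,  0.0562])]
True [-0.0456  0.0191 -0.0314] [-0.7  1.1 -0.2] 16.0167
[159 197] [484 198] [array([0.01  , 0.0636, 0.0585]), array([ 0.0098, -0.0264,  0.0587])]
[151 125] [492 127] [array([0.01  , 0.0635, 0.0583]), array([ 0.0096, -0.0265,  0.0585])]
```

The board holds by itself at about 52 degrees, with its upper edge at x_f = +10 mm and z = 58 mm. Now I go behind the fence and start pushing the upper edge back.

```bash
cat >> h.py <<'E'
def wp(a,under=.007,px=-.033):
    a=np.radians(a); return F(px+.07*np.cos(a)+.011,.0185,.003+.07*np.sin(a)-under+DZ)
E
python3 - <<'E'
from h import *
arm.line_to(F(-.065,.0185,.12+DZ),vel=.2)
arm.line_to(F(.042,.0185,.12+DZ),vel=.2)
arm.line_to(F(.042,.0185,.051+DZ),vel=.1,max_force=8)
def st(t): s=readout.read_state(); print(t,inF(s["position"]).round(4),s["ft_force"].round(1),round(s["time_s"],2))
st("behind")
arm.line_to(wp(52),vel=.05,max_force=8); st(52)
arm.line_to(wp(66),vel=.04,max_force=10); st(66)
shot("scene","s9"); shot("wrist","w9"); a=cv2.imread("pics/s9.png")[150:270,200:350]; b=cv2.imread("pics/w9.png")
cv2.imwrite("pics/c9.png",np.hstack([cv2.resize(a,(400,320)),cv2.resize(b,(400,320))]))
E
```

```text
behind [0.0427 0.0185 0.0162] [0.3 0.3 0.6] 18.74
52 [0.0213 0.0185 0.0161] [0.  0.1 1.2] 19.31
66 [0.0069 0.0185 0.025 ] [2.2 0.8 3.8] 19.88
```

View pics/c9.png

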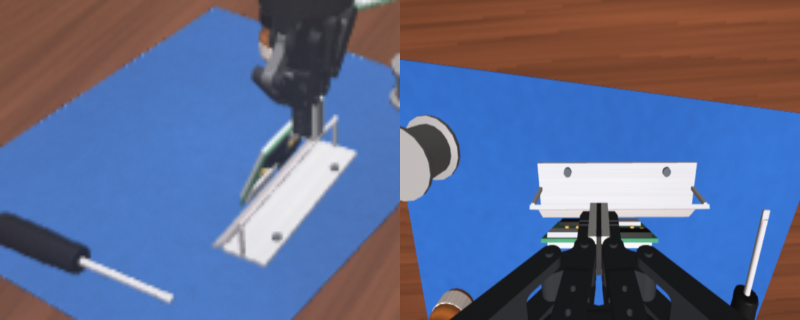

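The board is turning with the fingers. It stands steeper, its foot is still in place, and the component face is seen from behind. I continue past upright.

```bash
python3 - <<'E'
from h import *
def st(t): s=readout.read_state(); print(t,inF(s["position"]).round(4),s["ft_force"].round(1),round(s["time_s"],2))
for a in(78,90,102,114):
    h=arm.line_to(wp(a),vel=.05,max_force=15); st((a,h))
shot("scene","s10")
arm.line_to(wp(125,.007),vel=.05,max_force=15); st(125)
arm.wait(.5)
p=readout.read_state()["position"]; arm.line_to(p+[0,0,.12],vel=.15); arm.wait(.3)
shot("scene","s11"); shot("wrist","w11"); a=cv2.imread("pics/s11.png")[150:270,200:350]; b=cv2.imread("pics/w11.png")
cv2.imwrite("pics/c11.png",np.hstack([cv2.resize(a,(400,320)),cv2.resize(b,(400,320))])); st("up")
E
```

```text
(78, False) [-0.0071  0.0185  0.0298] [0.9 0.3 6.5] 20.43
(90, False) [-0.0234  0.0185  0.0293] [ 0.3 -0.6  0. ] 20.87
(102, False) [-0.0369  0.0185  0.0289] [0.4 0.1 0.7] 21.31
(114, False) [-0.0508  0.0185  0.0243] [ 0.6 -0.1 -0.4] 21.75
125 [-0.0627  0.0186  0.0175] [ 1.6 -0.2  0.8] 22.22
up [-0.0623  0.0185  0.1375] [1.5 0.5 0.5] 24.07
```

View pics/c11.png

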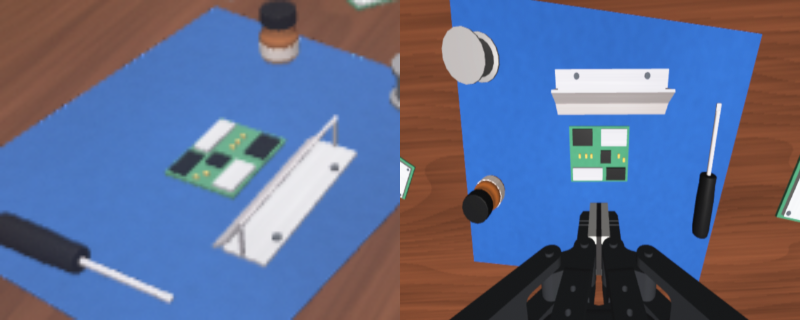

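The board lies components up, flat and clear of the fence foot. In the wrist half of the picture the board's edge is at row 127 and the fence foot at row 113. The spool, jar and screwdriver look untouched, and the robot is clear.

```bash
python3 -c "
from h import *
print(arm.close_job())"
```

```text
the job is handed in; nothing more can be done
None
```

The board was tipped up at the fence and turned over, and in the last pictures it lies flat, components up, in front of the fence; the job was handed in after about 24 s, with no verdict returned.

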